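# Turn round a row of stripped shaft parts

## Task

The four parts stripped off a motor shaft stand in dishes on the plywood board, in the order in which they came off. Move them to the grey rack in the reverse order, one upright in each pocket, so that the part at the robot's left end of the board ends in the pocket at the robot's right end of the rack, and so on along the row. Set each part down gently: never drop or topple one.

Things in the scene. Friction and masses are not known exactly. Their poses are not given: they have to be found in the camera images.
- sleeve_mid (a point): steel spacer sleeve: the tallest and thinnest part, a plain upright round tube 26 mm in diameter and 80 mm tall, 0.2 kg; this point is on its axis, half-way up (40 mm above its underside), z up along its axis. Grip it across the round anywhere near this point
- bushing_mid (a point): brass flanged bushing, 60 mm tall, 0.3 kg: a round barrel 32 mm in diameter standing on a flange 46 mm in diameter and 8 mm thick; this point is on its axis, half-way up (30 mm above its underside), z up. Grip the barrel
- pulley_mid (a point): black grooved belt pulley, a wide upright cylinder 45 mm in diameter and 60 mm tall with grey rings, 0.12 kg; this point is on its axis, half-way up (30 mm above its underside), z up
- block_mid (a point): aluminium square shaft block, 30 x 30 mm and 70 mm tall, 0.15 kg; this point is on its axis, half-way up (35 mm above its underside), z up, x and y square to its side faces; its faces may be turned up to 30 degrees to the board
- layout_board: fixed plywood board, 80 x 310 x 12 mm, carrying the four dishes in a row; origin at the centre of its underside on the table (top 12 mm above). Its y axis runs along the row, towards the robot's left (within 12 degrees of world y); the dishes' centres are at y = +112.5, +37.5, -37.5, -112.5 mm, x = 0, which part stands in which varies. Board and rack lie one behind the other; either can be the nearer to the robot
- rack: fixed grey plastic parts rack, an open tray 80 x 310 mm, 16 mm high, walls 5 mm, floor 5 mm thick, divided by three 5 mm walls into a row of four equal pockets (each about 70 x 71 mm inside, 11 mm deep), empty at the start; origin at the centre of its underside on the table. Its y axis runs along the row, towards the robot's left (within 12 degrees of world y); pocket centres are at y = +112.5, +37.5, -37.5, -112.5 mm (within 1 mm), x = 0, pocket floor at z = 5 mm
- dish_sleeve: fixed square green-painted dish, 70 x 70 mm, 10 mm high, walls 4 mm (inside 62 mm square, 6 mm deep); origin at the centre of its underside, inner floor 4 mm above that, axes parallel to the board's. The sleeve stands in it at the start, so it keeps the place in the row that the sleeve had
- dish_bushing: fixed square green-painted dish, 70 x 70 mm, 10 mm high, walls 4 mm (inside 62 mm square, 6 mm deep); origin at the centre of its underside, inner floor 4 mm above that, axes parallel to the board's. The bushing stands in it at the start, so it keeps the place in the row that the bushing had
- dish_pulley: fixed square green-painted dish, 70 x 70 mm, 10 mm high, walls 4 mm (inside 62 mm square, 6 mm deep); origin at the centre of its underside, inner floor 4 mm above that, axes parallel to the board's. The pulley stands in it at the start, so it keeps the place in the row that the pulley had
- dish_block: fixed square green-painted dish, 70 x 70 mm, 10 mm high, walls 4 mm (inside 62 mm square, 6 mm deep); origin at the centre of its underside, inner floor 4 mm above that, axes parallel to the board's. The square block stands in it at the start, so it keeps the place in the row that the square block had

How it is judged:
By the outcome, as a careful person would: the job done as asked, in the order asked, and still so for the second after the job is handed in, with the robot touching nothing.
It also fails if it takes over 104 s, if anything falls off the work surface, if the arm or the gripper's body presses on something with over 40 N, if the wrist force passes 120 N, or if a joint passes its speed limit or range.

## Robot

A 6-joint arm with a two-finger parallel gripper is mounted at the origin on the work surface. World frame = base frame: x ahead of the robot, y to its left, z up, the work surface at z = 0. Lengths are in m, angles in rad, forces in N, time in s.
With the tool pointing down it reaches from about 0.325 to 0.9 m from the base axis. Payload 3.5 kg.
Tool frame: the origin (TCP) lies midway between the tips of the shut fingers; the grasp point (between the pads) lies 19 mm behind it (ctrl.grip_depth is the z of the grasp point in the tool frame, in m); z points along the fingers, y is the line along which they close (so a half turn about z gives the same grasp; the last joint's range is limited). The gripper opens to 85 mm and grips with 20 to 120 N. Pads are 22 mm wide; open, the fingers measure 114 mm over their backs; the gripper's body (76 mm by 85 mm) begins 54 mm behind the grasp point. The pads swing forward as they close: fully open they stand 13 mm farther back than shut.
Start: joints at [-1.401, 0.276, -0.026, 1.268, 0, 1.467], TCP at [0.168, -0.602, 0.231] pointing down, gripper open.
Joint ranges: [-3.12, 3.12], [-0.85, 1.88], [-1.08, 1.24], [-1.95, 2.15], [-1.57, 1.53], [-3.14, 3.14]. Speed limits (rad/s): [2.57, 2.57, 3.14, 3.14, 3.14, 3.14].

## Interface

Orientations are given as a unit quaternion [w, x, y, z].
In Python, from plant import ctrl gives the robot as it stands. The module is installed in compiled form; this text tells all that it offers.
- The arm moves only by the tool servo_tool, never from a script. Its argument "targets" is a list of rows, each a list of 7 numbers: the shift along the world's x, y, z in mm, then the turn, a rotation vector about the world's x, y, z in rad, then the gripper command: -1 is fully open, 1 is shut, values between are in proportion. A call has 1 to 20 rows; each row is the pose to reach, as a shift and turn from the pose commanded when the call began; what a row does not reach only later rows make up. A row lasts 1/10 s, in which the tool goes at most 50 mm and 8.59 degrees, less where a joint would pass 70% of its speed; a pose out of reach is approached as far as the arm can. A call with a gripper value outside its range is refused whole. The fingers move at their own pace and stop on an object; "newtons" is the grip in N (left out, the last holds). Time passes only in rows, so rows that repeat a pose let the fingers close. It gives the time, the measured TCP pose, the force, the opening and the grip force at its end, in the units of the state.
- ctrl.read_state(): the state, without advancing time (a new reading comes with each control period).
- ctrl.snapshot(name): name is "scene" or "top"; returns (picture, depth): 420x560x3 uint8, blue, green, red; 420x560 float32, m along the optical axis (not along the pixel's ray), 0 where there is no reading.
- ctrl.camera_params(name): a dict with "intrinsics" (3x3 intrinsics, pixels), "cam_to_world" (4x4, takes a point from camera to world coordinates). Camera axes: x right, y up, looking along -z (the intrinsics and any distortion apply to the point x, -y, -z); pixel columns grow to the right and rows downward; lengths in m; the calibration is good to about 2 mm. A picture is of the moment at which its call begins. camera_params takes no time and is no camera call.
- ctrl.sign_off(): hands the job in; it is judged then, once.
The state is a dict: "t": time; "q": joint angles; "joint_vel": joint speeds; "joint_torque": joint torques, N m; "tool_pos": TCP position; "eef_rot": TCP orientation; "contact_force": force on the tool from outside, world axes, zero at the start; "torque": the same for the moment, N m; "opening": finger opening in m; "grip_force": force on a finger pad.
Only numpy, scipy, OpenCV 4.12 (cv2) and the standard library are available. Lean on these libraries where they do the work, as an engineer would, in place of code of your own. Each camera call takes 0.05 s, during which the arm holds its last target. There are 200 camera calls.

## Working session

There is one attempt and no reset: what is moved stays moved. The work goes in short steps, Python scripts to look and compute and a tool call to move; the robot and the scene stay as the last step left them, time stands still between calls to the robot, and variables do not carry over. Pictures are saved under pics/ and viewed, at most 14 in all, crops included, and the job is handed in when it is done.

Besides the shell and the picture viewer there is one more tool, called by a JSON object that holds its "name" and its "arguments", one argument or row to a line. servo_tool: Moves the arm, as the interface text tells. Its arguments: {"type":"object","properties":{"targets":{"type":"array"},"newtons":{"type":"number"}},"required":["targets"]}

```bash
mkdir -p pics; python3 - <<'E'
from plant import ctrl
import cv2, numpy as np
np.set_printoptions(precision=4,suppress=True)
for n in("top","scene"):
    im,d=ctrl.snapshot(n); cv2.imwrite(f"pics/{n}0.png",im); np.savez(f"{n}0.npz",im=im,d=d)
    p=ctrl.camera_params(n); print(n,p)
s=ctrl.read_state(); print(s, ctrl.grip_depth)
E
```

```text
top {'intrinsics': array([[544.3199,   0.    , 282.6506],
       [  0.    , 544.3199, 204.4471],
       [  0.    ,   0.    ,   1.    ]]), 'cam_to_world': array([[ 0.0018,  0.9961, -0.0879,  0.4718],
       [-0.9999,  0.0007, -0.0127, -0.0265],
       [-0.0126,  0.0879,  0.9961,  0.8538],
       [ 0.    ,  0.    ,  0.    ,  1.    ]])}
scene {'intrinsics': array([[441.0769,   0.    , 276.0189],
       [  0.    , 441.0769, 198.9654],
       [  0.    ,   0.    ,   1.    ]]), 'cam_to_world': array([[ 0.5696, -0.5769,  0.5855,  1.0073],
       [ 0.8219,  0.3998, -0.4057, -0.3016],
       [-0.0001,  0.7123,  0.7019,  0.5925],
       [ 0.    ,  0.    ,  0.    ,  1.    ]])}
{'t': 0.1, 'q': array([-1.4014,  0.2771, -0.0277,  1.268 , -0.    ,  1.4674]), 'joint_vel': array([ 0.0005, -0.002 ,  0.0023, -0.0006,  0.0002, -0.0005]), 'joint_torque': array([ -0.    , -44.6709,  29.6129,   0.0084,  -0.0001,  -0.    ]), 'tool_pos': array([ 0.1682, -0.6012,  0.2302]), 'eef_rot': array([-0.001 ,  0.9907,  0.136 , -0.    ]), 'contact_force': array([-1.057 , -0.5252,  0.4548]), 'torque': array([ 0.0356,  0.0236, -0.007 ]), 'grip_force': 0.0, 'opening': 0.08524438637676213} -0.0187
```

View pics/top0.png

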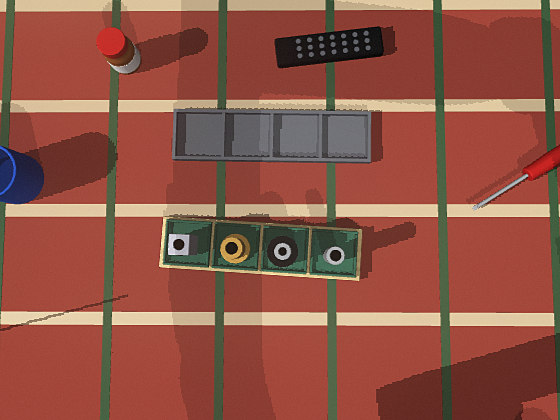

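View pics/scene0.png

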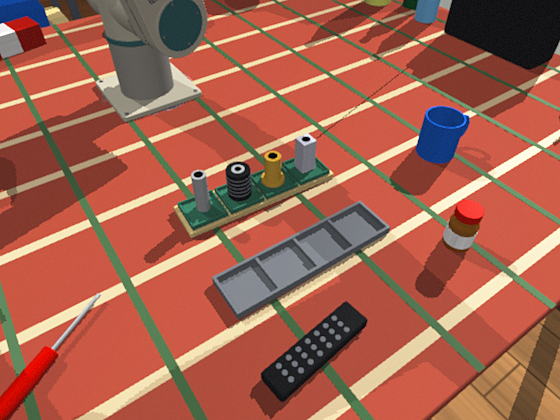

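The top view shows, from the robot's left, block (179,244), bushing (233,248), pulley (283,251) and sleeve (335,255). The rack is the farther row, at rows 108–162. The scene view confirms this. The parts therefore go to the rack as block → right end, bushing → next, pulley → next, sleeve → left end.

```bash
cat > h.py <<'E'
from plant import ctrl
import cv2, numpy as np
np.set_printoptions(precision=1,suppress=True)
def world(n,d):
    p=ctrl.camera_params(n);K=p["intrinsics"];T=p["cam_to_world"]
    v,u=np.mgrid[:420,:560]
    P=np.stack([(u-K[0,2])/K[0,0]*d,-(v-K[1,2])/K[1,1]*d,-d],-1)
    return P@T[:3,:3].T+T[:3,3]
def ray(n,uv,z):
    p=ctrl.camera_params(n);K=p["intrinsics"];T=p["cam_to_world"]
    u,v=np.asarray(uv,float).reshape(-1,2).T
    D=np.stack([(u-K[0,2])/K[0,0],-(v-K[1,2])/K[1,1],-np.ones_like(u)],-1)@T[:3,:3].T
    return (T[:3,3]+D*((z-T[2,3])/D[:,2])[:,None])[:,:2]*1000
def blob(m,near=None):
    c,_=cv2.findContours(m.astype(np.uint8),cv2.RETR_EXTERNAL,cv2.CHAIN_APPROX_NONE)
    return max(c,key=cv2.contourArea)
E
python3 - <<'E'
from h import *
f=np.load("top0.npz");im,d=f["im"],f["d"];W=world("top",d);Z=W[...,2]*1000
v,u=np.mgrid[:420,:560]
print("table z",np.median(Z[330:400,150:350]),"std",Z[340:380,230:320].std())
for n,(a,b),zt in(("block",(179,244),86),("bush",(233,248),76),("pulley",(283,251),76),("sleeve",(335,255),96)):
    roi=(abs(u-a)<25)&(abs(v-b)<25)
    m=roi&(abs(Z-zt)<6)&(d>0)
    c=blob(m); hull=cv2.convexHull(c); xy=ray("top",hull,zt/1000).astype(np.float32)
    ce,r=cv2.minEnclosingCircle(xy); ra=cv2.minAreaRect(xy)
    print(n,"z",np.median(Z[m]),"n",m.sum(),"circ",np.array(ce),r,"rect",np.array(ra[0]),np.array(ra[1]),ra[2], "mom",ray("top",[u[m].mean(),v[m].mean()],zt/1000))
hsv=cv2.cvtColor(im,cv2.COLOR_BGR2HSV)
# rack: grey; board: its z level
grey=(hsv[...,1]<90)&(v>95)&(v<175)&(u>160)&(u<385)&(abs(Z-11)<14)
c=blob(grey);ra=cv2.minAreaRect(ray("top",c,.016).astype(np.float32));print("rack",np.array(ra[0]),np.array(ra[1]),ra[2],cv2.contourArea(c))
mb=((hsv[...,0]>14))&(v>210)&(v<285)&(u>150)&(u<365)&(Z>7)&(Z<40)
c=blob(mb);ra=cv2.minAreaRect(ray("top",c,.012).astype(np.float32));print("board",np.array(ra[0]),np.array(ra[1]),ra[2])
o=im.copy();o[grey]=(255,0,255);o[mb]=(255,255,0)
cv2.imwrite("pics/m.png",cv2.resize(np.hstack([o[90:290,140:400],im[90:290,140:400]]),None,fx=1.5,fy=1.5,interpolation=0))
E
```

```text
table z 0.011766546958336122 std 49.239586059566804
block z 85.9888252007176 n 457 circ [483.2 129.8] 20.28561019897461 rect [483.4 129.8] [30.8 29.7] 87.12947082519531 mom [[483.4 129.8]]
bush z 76.12017234845293 n 387 circ [478.4  56.6] 15.832518577575684 rect [478.8  56.3] [29.9 30. ] 0.47836384177207947 mom [[478.3  56.6]]
pulley z 76.17738185772782 n 765 circ [473.9 -15.7] 22.239337921142578 rect [473.9 -15.8] [42.6 42.7] 0.11969427764415741 mom [[473.9 -15.7]]
sleeve z 95.91244464794508 n 274 circ [468.3 -89.2] 12.84653091430664 rect [468.5 -89.5] [24.8 24.9] 0.09341008216142654 mom [[468.3 -89.1]]
rack [655.2   0.9] [350.7 124. ] 89.9955062866211 12564.0
board [479.1  18.7] [308.9  79.7] 86.21825408935547
```

View pics/m.png

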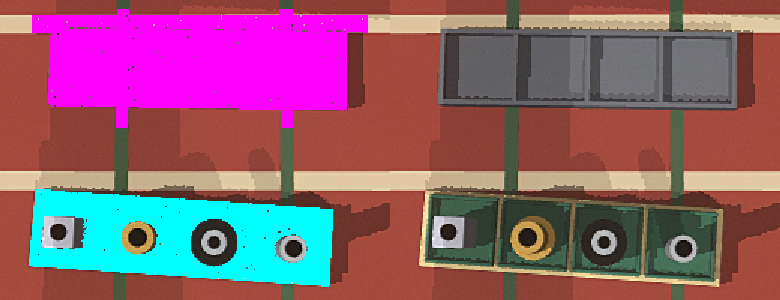

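```bash
python3 - <<'E'
from h import *
from scipy.spatial.transform import Rotation as R
f=np.load("top0.npz");im,d=f["im"],f["d"];Z=world("top",d)[...,2]*1000
v,u=np.mgrid[:420,:560]
m=(v>95)&(v<175)&(u>160)&(u<385)&(Z>3)&(Z<25)
c=blob(cv2.morphologyEx(m.astype(np.uint8),cv2.MORPH_OPEN,np.ones((3,3))))
ra=cv2.minAreaRect(ray("top",c,.016).astype(np.float32));print("rack",np.array(ra[0]),np.array(ra[1]),ra[2])
bp=cv2.boxPoints(ra);e=max([bp[1]-bp[0],bp[2]-bp[1]],key=np.linalg.norm);e=e/np.linalg.norm(e);e*=np.sign(e[1])
for k in(112.5,37.5,-37.5,-112.5):print(k,np.array(ra[0])+k*e)
print("yaw deg",np.degrees(np.arctan2(-e[0],e[1])))
s=ctrl.read_state();q=s["eef_rot"];print(R.from_quat(q[[1,2,3,0]]).as_matrix()*100,s["t"],s["tool_pos"]*1000)
E
```

```text
rack [654.2   2.8] [309.6  82.1] 89.0894775390625
112.5 [656.  115.3]
37.5 [654.8  40.3]
-37.5 [653.6 -34.7]
-112.5 [ 652.4 -109.7]
yaw deg -0.910516
[[  96.3   26.9   -0. ]
 [  26.9  -96.3    0.2]
 [   0.    -0.2 -100. ]] 0.1 [ 168.2 -601.2  230.2]
```

{"name": "servo_tool", "arguments": {
  "targets": [
    [50, 85, -10, 0, 0, 0.2, -1],
    [100, 170, -20, 0, 0, 0.35, -1],
    [150, 257, -30, 0, 0, 0.5, -1],
    [200, 342, -40, 0, 0, 0.65, -1],
    [240, 410, -60, 0, 0, 0.8, -1],
    [270, 460, -80, 0, 0, 0.95, -1],
    [290, 495, -80, 0, 0, 1.09, -1],
    [300, 512, -80, 0, 0, 1.232, -1],
    [300, 512, -80, 0, 0, 1.232, -1],
    [300, 512, -80, 0, 0, 1.232, -1],
    [300, 512, -80, 0, 0, 1.232, -1],
    [300, 512, -80, 0, 0, 1.232, -1],
    [300, 512, -80, 0, 0, 1.232, -1],
    [300, 512, -80, 0, 0, 1.232, -1],
    [300, 512, -80, 0, 0, 1.232, -1]
  ],
  "newtons": 40
}}

```text
t: 1.6
tool_pos: [0.4679, -0.0904, 0.1511]
eef_rot: [-0.0, 0.73, 0.683, -0.0]
contact_force: [0.1, -0.4, 0.0]
opening: 0.0853
grip_force: 0.0
```

{"name": "servo_tool", "arguments": {
  "targets": [
    [0, 1, -25, 0, 0, 0, -1],
    [0, 1, -50, 0, 0, 0, -1],
    [0, 1, -75, 0, 0, 0, -1],
    [0, 1, -95, 0, 0, 0, -1],
    [0, 1, -107, 0, 0, 0, -1],
    [0, 1, -112, 0, 0, 0, -1],
    [0, 1, -112, 0, 0, 0, -1],
    [0, 1, -112, 0, 0, 0, -0.2],
    [0, 1, -112, 0, 0, 0, 0],
    [0, 1, -112, 0, 0, 0, 0.2],
    [0, 1, -112, 0, 0, 0, 0.4],
    [0, 1, -112, 0, 0, 0, 1],
    [0, 1, -112, 0, 0, 0, 1],
    [0, 1, -112, 0, 0, 0, 1],
    [0, 1, -112, 0, 0, 0, 1],
    [0, 1, -112, 0, 0, 0, 1]
  ]
}}

```text
t: 3.2
tool_pos: [0.4687, -0.0889, 0.0399]
eef_rot: [0.0, 0.73, 0.683, 0.0]
contact_force: [-1.1, 0.9, 4.9]
opening: 0.0252
grip_force: 39.2
```

{"name": "servo_tool", "arguments": {
  "targets": [
    [0, 0, 15, 0, 0, 0, 1],
    [0, 0, 40, 0, 0, 0, 1],
    [0, 0, 70, 0, 0, 0, 1],
    [0, 0, 95, 0, 0, 0, 1],
    [10, 10, 105, 0, 0, 0, 1],
    [29, 32, 105, 0, 0, 0.01, 1],
    [53, 58, 105, 0, 0, 0.02, 1],
    [78, 86, 105, 0, 0, 0.03, 1],
    [104, 114, 105, 0, 0, 0.04, 1],
    [130, 142, 105, 0, 0, 0.05, 1],
    [155, 169, 105, 0, 0, 0.05, 1],
    [173, 189, 105, 0, 0, 0.05, 1],
    [184, 201, 105, 0, 0, 0.05, 1],
    [187, 204, 100, 0, 0, 0.05, 1],
    [187, 204, 85, 0, 0, 0.05, 1],
    [187, 204, 60, 0, 0, 0.05, 1],
    [187, 204, 35, 0, 0, 0.05, 1],
    [187, 204, 15, 0, 0, 0.05, 1],
    [187, 204, 5, 0, 0, 0.05, 1],
    [187, 204, 0, 0, 0, 0.05, 1]
  ]
}}

```text
t: 5.2
tool_pos: [0.653, 0.1143, 0.0368]
eef_rot: [-0.001, 0.713, 0.701, -0.002]
contact_force: [0.2, 0.0, -1.2]
opening: 0.0251
grip_force: 39.5
```

{"name": "servo_tool", "arguments": {
  "targets": [
    [0, 0, -3, 0, 0, 0, 1],
    [0, 0, -5, 0, 0, 0, 1],
    [0, 0, -7, 0, 0, 0, 1],
    [0, 0, -8, 0, 0, 0, 1],
    [0, 0, -9, 0, 0, 0, 1],
    [0, 0, -10, 0, 0, 0, 1],
    [0, 0, -10, 0, 0, 0, 1]
  ]
}}

```text
t: 5.9
tool_pos: [0.6554, 0.1151, 0.0293]
eef_rot: [0.0, 0.713, 0.701, 0.0]
contact_force: [-1.6, 0.6, -1.5]
opening: 0.0254
grip_force: 39.5
```

```bash
python3 - <<'E'
from h import *
im,d=ctrl.snapshot("scene"); cv2.imwrite("pics/s1.png",cv2.resize(im[150:350,180:420],None,fx=2.5,fy=2.5))
s=ctrl.read_state();print(s["tool_pos"]*1000,s["contact_force"],s["opening"])
E
```

```text
[655.4 115.1  29.3] [ 0.5 -0.6 -1.5] 0.025166764921874207
```

View pics/s1.png

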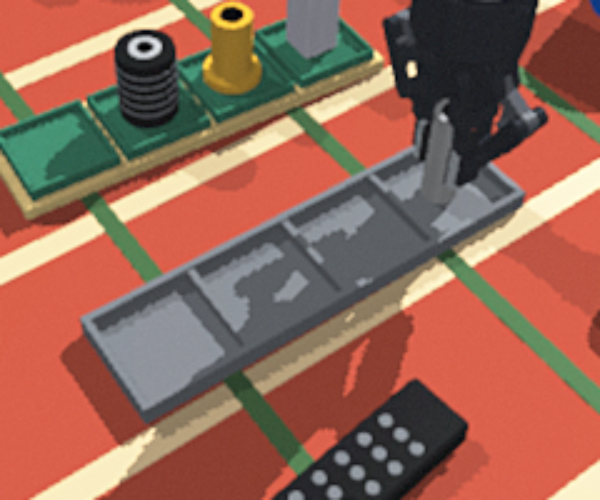

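The picture shows the sleeve hanging upright in the left-end pocket (crop 437,185), just off the floor. I'll lower the last millimetre until it touches.

{"name": "servo_tool", "arguments": {
  "targets": [
    [0, 0, -0.5, 0, 0, 0, 1],
    [0, 0, -1, 0, 0, 0, 1],
    [0, 0, -1, 0, 0, 0, 1]
  ]
}}

```text
t: 6.25
tool_pos: [0.6555, 0.1151, 0.0289]
eef_rot: [0.0, 0.713, 0.701, 0.0]
contact_force: [-1.3, -0.1, 2.8]
opening: 0.0248
grip_force: 39.9
```

{"name": "servo_tool", "arguments": {
  "targets": [
    [0, 0, -1, 0, 0, 0, 0.2],
    [0, 0, -1, 0, 0, 0, 0],
    [0, 0, -1, 0, 0, 0, -0.5],
    [0, 0, -1, 0, 0, 0, -1],
    [0, 0, -1, 0, 0, 0, -1],
    [0, 0, 5, 0, 0, 0, -1],
    [0, 0, 25, 0, 0, 0, -1],
    [0, 0, 60, 0, 0, 0, -1],
    [0, 0, 95, 0, 0, 0, -1],
    [0, 0, 110, 0, 0, 0, -1],
    [-25, -18, 110, 0, 0, -0.02, -1],
    [-55, -40, 110, 0, 0, -0.03, -1],
    [-90, -65, 110, 0, 0, -0.05, -1],
    [-125, -90, 110, 0, 0, -0.05, -1],
    [-155, -112, 110, 0, 0, -0.05, -1],
    [-174, -126, 110, 0, 0, -0.05, -1],
    [-181, -131, 110, 0, 0, -0.05, -1],
    [-181, -131, 110, 0, 0, -0.05, -1],
    [-181, -131, 110, 0, 0, -0.05, -1],
    [-181, -131, 110, 0, 0, -0.05, -1]
  ]
}}

```text
t: 8.25
tool_pos: [0.4757, -0.0155, 0.1385]
eef_rot: [0.0, 0.73, 0.684, 0.0]
contact_force: [0.8, 0.5, 0.5]
opening: 0.0854
grip_force: 0.0
```

```bash
python3 - <<'E'
from h import *
im,d=ctrl.snapshot("scene"); cv2.imwrite("pics/s2.png",cv2.resize(im[120:320,180:420],None,fx=2.5,fy=2.5))
E
```

```text
(no output)
```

View pics/s2.png

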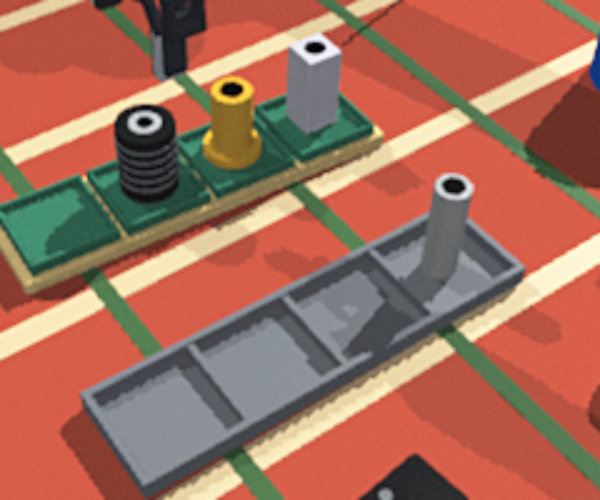

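The sleeve stands upright in the left-end pocket (crop 447,225), and the gripper is over the pulley.

{"name": "servo_tool", "arguments": {
  "targets": [
    [-1, 0, -25, 0, 0, 0, -1],
    [-1, 0, -50, 0, 0, 0, -1],
    [-1, 0, -75, 0, 0, 0, -1],
    [-1, 0, -95, 0, 0, 0, -1],
    [-1, 0, -104, 0, 0, 0, -1],
    [-1, 0, -108, 0, 0, 0, -1],
    [-1, 0, -108, 0, 0, 0, -1],
    [-1, 0, -108, 0, 0, 0, -0.4],
    [-1, 0, -108, 0, 0, 0, -0.2],
    [-1, 0, -108, 0, 0, 0, 0],
    [-1, 0, -108, 0, 0, 0, 0.2],
    [-1, 0, -108, 0, 0, 0, 1],
    [-1, 0, -108, 0, 0, 0, 1],
    [-1, 0, -108, 0, 0, 0, 1],
    [-1, 0, -108, 0, 0, 0, 1]
  ],
  "newtons": 35
}}

```text
t: 9.8
tool_pos: [0.4743, -0.016, 0.0313]
eef_rot: [0.001, 0.73, 0.683, 0.001]
contact_force: [-0.0, -0.7, 6.0]
opening: 0.0443
grip_force: 35.8
```

{"name": "servo_tool", "arguments": {
  "targets": [
    [0, 0, 15, 0, 0, 0, 1],
    [0, 0, 40, 0, 0, 0, 1],
    [0, 0, 65, 0, 0, 0, 1],
    [0, 0, 80, 0, 0, 0, 1],
    [8, 3, 85, 0, 0, 0, 1],
    [27, 9, 85, 0, 0, 0.01, 1],
    [52, 17, 85, 0, 0, 0.02, 1],
    [80, 25, 85, 0, 0, 0.03, 1],
    [108, 34, 85, 0, 0, 0.04, 1],
    [135, 42, 85, 0, 0, 0.05, 1],
    [158, 49, 85, 0, 0, 0.05, 1],
    [173, 54, 85, 0, 0, 0.05, 1],
    [180, 56, 82, 0, 0, 0.05, 1],
    [180, 56, 70, 0, 0, 0.05, 1],
    [180, 56, 50, 0, 0, 0.05, 1],
    [180, 56, 30, 0, 0, 0.05, 1],
    [180, 56, 12, 0, 0, 0.05, 1],
    [180, 56, 4, 0, 0, 0.05, 1],
    [180, 56, -1, 0, 0, 0.05, 1],
    [180, 56, -4, 0, 0, 0.05, 1]
  ]
}}

```text
t: 11.8
tool_pos: [0.6529, 0.04, 0.0259]
eef_rot: [-0.0, 0.713, 0.701, -0.0]
contact_force: [-0.5, -0.1, -0.9]
opening: 0.044
grip_force: 36.0
```

{"name": "servo_tool", "arguments": {
  "targets": [
    [0, 0, -2, 0, 0, 0, 1],
    [0, 0, -4, 0, 0, 0, 1],
    [0, 0, -5, 0, 0, 0, 1],
    [0, 0, -6, 0, 0, 0, 1],
    [0, 0, -6.5, 0, 0, 0, 1],
    [0, 0, -6.5, 0, 0, 0, 1]
  ]
}}

```text
t: 12.4
tool_pos: [0.6537, 0.0401, 0.0204]
eef_rot: [0.0, 0.713, 0.701, 0.0]
contact_force: [-1.2, 0.8, 1.6]
opening: 0.0446
grip_force: 36.3
```

{"name": "servo_tool", "arguments": {
  "targets": [
    [0, 0, -0.6, 0, 0, 0, 1],
    [0, 0, -0.6, 0, 0, 0, 1]
  ]
}}

```text
t: 12.6
tool_pos: [0.6537, 0.0401, 0.0203]
eef_rot: [0.0, 0.713, 0.701, 0.0]
contact_force: [-2.8, -0.4, 4.4]
opening: 0.0444
grip_force: 36.4
```

{"name": "servo_tool", "arguments": {
  "targets": [
    [0, 0, -0.6, 0, 0, 0, -0.2],
    [0, 0, -0.6, 0, 0, 0, -0.4],
    [0, 0, -0.6, 0, 0, 0, -1],
    [0, 0, -0.6, 0, 0, 0, -1],
    [0, 0, -0.6, 0, 0, 0, -1],
    [0, 0, 5, 0, 0, 0, -1],
    [0, 0, 25, 0, 0, 0, -1],
    [0, 0, 60, 0, 0, 0, -1],
    [0, 0, 90, 0, 0, 0, -1],
    [0, 0, 100, 0, 0, 0, -1],
    [-25, 2, 100, 0, 0, -0.02, -1],
    [-55, 5, 100, 0, 0, -0.03, -1],
    [-90, 8, 100, 0, 0, -0.05, -1],
    [-125, 12, 100, 0, 0, -0.05, -1],
    [-155, 15, 100, 0, 0, -0.05, -1],
    [-170, 16, 100, 0, 0, -0.05, -1],
    [-175, 16.5, 100, 0, 0, -0.05, -1],
    [-175, 16.5, 100, 0, 0, -0.05, -1],
    [-175, 16.5, 100, 0, 0, -0.05, -1]
  ]
}}

```text
t: 14.5
tool_pos: [0.4803, 0.0564, 0.1196]
eef_rot: [0.001, 0.73, 0.683, 0.001]
contact_force: [-0.3, 0.3, -0.1]
opening: 0.0856
grip_force: 0.0
```

```bash
python3 - <<'E'
from h import *
im,d=ctrl.snapshot("scene"); cv2.imwrite("pics/s3.png",cv2.resize(im[120:320,180:420],None,fx=2.5,fy=2.5))
print(ctrl.read_state()["tool_pos"]*1000)
E
```

```text
[480.3  56.4 119.6]
```

View pics/s3.png

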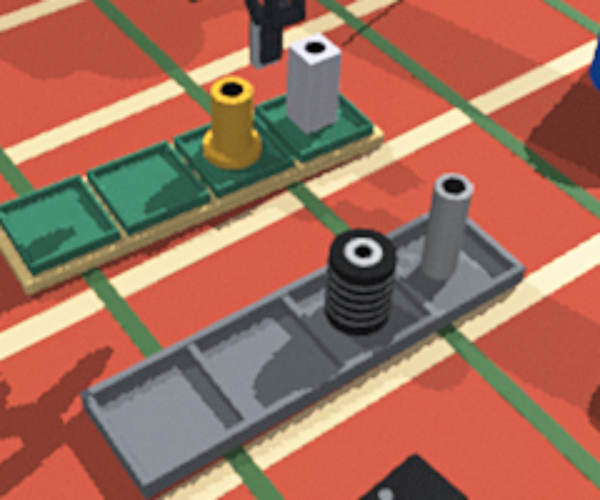

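The pulley stands upright in the second pocket (crop 360,285), and the sleeve still stands at 447,225.

{"name": "servo_tool", "arguments": {
  "targets": [
    [-1, 0, -20, 0, 0, 0, -1],
    [-1, 0, -40, 0, 0, 0, -1],
    [-1, 0, -60, 0, 0, 0, -1],
    [-1, 0, -77, 0, 0, 0, -1],
    [-1, 0, -84, 0, 0, 0, -1],
    [-1, 0, -87, 0, 0, 0, -1],
    [-1, 0, -87, 0, 0, 0, -1],
    [-1, 0, -87, 0, 0, 0, -0.3],
    [-1, 0, -87, 0, 0, 0, 0],
    [-1, 0, -87, 0, 0, 0, 0.15],
    [-1, 0, -87, 0, 0, 0, 0.3],
    [-1, 0, -87, 0, 0, 0, 1],
    [-1, 0, -87, 0, 0, 0, 1],
    [-1, 0, -87, 0, 0, 0, 1],
    [-1, 0, -87, 0, 0, 0, 1]
  ],
  "newtons": 45
}}

```text
t: 16.05
tool_pos: [0.4779, 0.0566, 0.0328]
eef_rot: [0.0, 0.73, 0.683, 0.0]
contact_force: [-0.9, -0.1, 6.0]
opening: 0.0311
grip_force: 44.4
```

{"name": "servo_tool", "arguments": {
  "targets": [
    [0, 0, 15, 0, 0, 0, 1],
    [0, 0, 40, 0, 0, 0, 1],
    [0, 0, 65, 0, 0, 0, 1],
    [0, 0, 82, 0, 0, 0, 1],
    [8, -4, 88, 0, 0, 0, 1],
    [27, -14, 88, 0, 0, 0.01, 1],
    [52, -27, 88, 0, 0, 0.02, 1],
    [79, -41, 88, 0, 0, 0.03, 1],
    [106, -55, 88, 0, 0, 0.04, 1],
    [133, -69, 88, 0, 0, 0.05, 1],
    [155, -80, 88, 0, 0, 0.05, 1],
    [169, -88, 88, 0, 0, 0.05, 1],
    [176, -91.5, 84, 0, 0, 0.05, 1],
    [176, -91.5, 70, 0, 0, 0.05, 1],
    [176, -91.5, 50, 0, 0, 0.05, 1],
    [176, -91.5, 30, 0, 0, 0.05, 1],
    [176, -91.5, 12, 0, 0, 0.05, 1],
    [176, -91.5, 4, 0, 0, 0.05, 1],
    [176, -91.5, -1, 0, 0, 0.05, 1],
    [176, -91.5, -4, 0, 0, 0.05, 1]
  ]
}}

```text
t: 18.05
tool_pos: [0.6528, -0.0346, 0.0276]
eef_rot: [-0.0, 0.713, 0.702, -0.0]
contact_force: [0.0, 0.6, -2.7]
opening: 0.031
grip_force: 45.3
```

{"name": "servo_tool", "arguments": {
  "targets": [
    [0, 0, -2, 0, 0, 0, 1],
    [0, 0, -4, 0, 0, 0, 1],
    [0, 0, -5, 0, 0, 0, 1],
    [0, 0, -6, 0, 0, 0, 1],
    [0, 0, -6.5, 0, 0, 0, 1],
    [0, 0, -7, 0, 0, 0, 1],
    [0, 0, -7, 0, 0, 0, 1]
  ]
}}

```text
t: 18.75
tool_pos: [0.6536, -0.0349, 0.022]
eef_rot: [0.0, 0.713, 0.701, 0.0]
contact_force: [-2.0, 0.1, 0.9]
opening: 0.0308
grip_force: 45.7
```

{"name": "servo_tool", "arguments": {
  "targets": [
    [0, 0, -0.6, 0, 0, 0, 1],
    [0, 0, -0.6, 0, 0, 0, 1]
  ]
}}

```text
t: 18.95
tool_pos: [0.6536, -0.0349, 0.0219]
eef_rot: [0.0, 0.713, 0.701, 0.0]
contact_force: [-3.6, 1.3, 4.6]
opening: 0.0312
grip_force: 46.0
```

{"name": "servo_tool", "arguments": {
  "targets": [
    [0, 0, -0.6, 0, 0, 0, 0.1],
    [0, 0, -0.6, 0, 0, 0, -0.1],
    [0, 0, -0.6, 0, 0, 0, -0.6],
    [0, 0, -0.6, 0, 0, 0, -1],
    [0, 0, -0.6, 0, 0, 0, -1],
    [0, 0, 5, 0, 0, 0, -1],
    [0, 0, 25, 0, 0, 0, -1],
    [0, 0, 60, 0, 0, 0, -1],
    [0, 0, 95, 0, 0, 0, -1],
    [0, 0, 110, 0, 0, 0, -1],
    [-20, 19, 110, 0, 0, -0.01, -1],
    [-48, 46, 110, 0, 0, -0.02, -1],
    [-78, 75, 110, 0, 0, -0.035, -1],
    [-108, 105, 110, 0, 0, -0.035, -1],
    [-138, 134, 110, 0, 0, -0.035, -1],
    [-160, 155, 110, 0, 0, -0.035, -1],
    [-170, 165, 110, 0, 0, -0.035, -1],
    [-170, 165, 110, 0, 0, -0.035, -1],
    [-170, 165, 110, 0, 0, -0.035, -1],
    [-170, 165, 110, 0, 0, -0.035, -1]
  ]
}}

```text
t: 20.95
tool_pos: [0.485, 0.1294, 0.1308]
eef_rot: [0.001, 0.725, 0.688, 0.0]
contact_force: [-0.4, 0.9, 0.3]
opening: 0.0856
grip_force: 0.0
```

```bash
python3 - <<'E'
from h import *
im,d=ctrl.snapshot("scene"); cv2.imwrite("pics/s4.png",cv2.resize(im[120:320,180:420],None,fx=2.5,fy=2.5))
print(ctrl.read_state()["tool_pos"]*1000)
E
```

```text
[484.9 129.3 130.8]
```

View pics/s4.png

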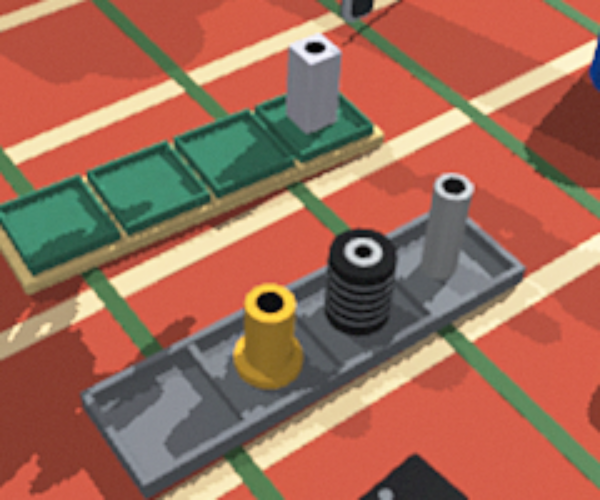

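The bushing stands upright in the third pocket (crop 268,340), and only the block is left on the board.

{"name": "servo_tool", "arguments": {
  "targets": [
    [-1, 0, -22, 0, 0, 0, -1],
    [-1, 0, -45, 0, 0, 0, -1],
    [-1, 0, -67, 0, 0, 0, -1],
    [-1, 0, -85, 0, 0, 0, -1],
    [-1, 0, -93, 0, 0, 0, -1],
    [-1, 0, -96, 0, 0, 0, -1],
    [-1, 0, -96, 0, 0, 0, -1],
    [-1, 0, -96, 0, 0, 0, -0.3],
    [-1, 0, -96, 0, 0, 0, 0],
    [-1, 0, -96, 0, 0, 0, 0.15],
    [-1, 0, -96, 0, 0, 0, 0.3],
    [-1, 0, -96, 0, 0, 0, 1],
    [-1, 0, -96, 0, 0, 0, 1],
    [-1, 0, -96, 0, 0, 0, 1],
    [-1, 0, -96, 0, 0, 0, 1]
  ],
  "newtons": 40
}}

```text
t: 22.5
tool_pos: [0.4829, 0.1302, 0.0352]
eef_rot: [0.0, 0.725, 0.689, 0.0]
contact_force: [-0.4, 0.5, 5.0]
opening: 0.0294
grip_force: 40.1
```

{"name": "servo_tool", "arguments": {
  "targets": [
    [0, 0, 15, 0, 0, 0, 1],
    [0, 0, 40, 0, 0, 0, 1],
    [0, 0, 70, 0, 0, 0, 1],
    [4, -6, 90, 0, 0, 0, 1],
    [15, -21, 95, 0, 0, 0.01, 1],
    [32, -45, 95, 0, 0, 0.02, 1],
    [53, -75, 95, 0, 0, 0.03, 1],
    [75, -106, 95, 0, 0, 0.035, 1],
    [97, -137, 95, 0, 0, 0.035, 1],
    [119, -168, 95, 0, 0, 0.035, 1],
    [139, -197, 95, 0, 0, 0.035, 1],
    [155, -220, 95, 0, 0, 0.035, 1],
    [166, -235, 95, 0, 0, 0.035, 1],
    [169.5, -240, 90, 0, 0, 0.035, 1],
    [169.5, -240, 75, 0, 0, 0.035, 1],
    [169.5, -240, 55, 0, 0, 0.035, 1],
    [169.5, -240, 35, 0, 0, 0.035, 1],
    [169.5, -240, 18, 0, 0, 0.035, 1],
    [169.5, -240, 6, 0, 0, 0.035, 1],
    [169.5, -240, 0, 0, 0, 0.035, 1]
  ]
}}

```text
t: 24.5
tool_pos: [0.6494, -0.1084, 0.032]
eef_rot: [-0.002, 0.712, 0.702, -0.001]
contact_force: [-0.4, 0.7, -0.5]
opening: 0.0295
grip_force: 39.7
```

{"name": "servo_tool", "arguments": {
  "targets": [
    [0, 0, -4, 0, 0, 0, 1],
    [0, 0, -6, 0, 0, 0, 1],
    [0, 0, -8, 0, 0, 0, 1],
    [0, 0, -9, 0, 0, 0, 1],
    [0, 0, -10, 0, 0, 0, 1],
    [0, 0, -10.5, 0, 0, 0, 1],
    [0, 0, -11, 0, 0, 0, 1],
    [0, 0, -11, 0, 0, 0, 1]
  ]
}}

```text
t: 25.3
tool_pos: [0.6522, -0.11, 0.0243]
eef_rot: [0.0, 0.713, 0.701, 0.0]
contact_force: [-0.4, -0.3, 2.1]
opening: 0.0296
grip_force: 40.0
```

{"name": "servo_tool", "arguments": {
  "targets": [
    [0, 0, -0.5, 0, 0, 0, 1],
    [0, 0, -0.5, 0, 0, 0, 1],
    [0, 0, -0.5, 0, 0, 0, 0.1],
    [0, 0, -0.5, 0, 0, 0, -0.1],
    [0, 0, -0.5, 0, 0, 0, -0.6],
    [0, 0, -0.5, 0, 0, 0, -1],
    [0, 0, -0.5, 0, 0, 0, -1],
    [0, 0, 5, 0, 0, 0, -1],
    [0, 0, 25, 0, 0, 0, -1],
    [0, 0, 60, 0, 0, 0, -1],
    [0, 0, 95, 0, 0, 0, -1],
    [0, 0, 130, 0, 0, 0, -1],
    [-30, -30, 150, 0, 0, 0, -1],
    [-70, -70, 150, 0, 0, 0, -1],
    [-100, -100, 150, 0, 0, 0, -1],
    [-110, -110, 150, 0, 0, 0, -1],
    [-110, -110, 150, 0, 0, 0, -1],
    [-110, -110, 150, 0, 0, 0, -1]
  ]
}}

```text
t: 27.1
tool_pos: [0.5424, -0.2198, 0.1739]
eef_rot: [0.0, 0.713, 0.701, 0.0]
contact_force: [0.3, 0.9, -0.1]
opening: 0.0853
grip_force: 0.0
```

```bash
python3 - <<'E'
from h import *
im,d=ctrl.snapshot("scene"); cv2.imwrite("pics/s5.png",cv2.resize(im[120:320,180:420],None,fx=2.5,fy=2.5))
E
```

```text
(no output)
```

View pics/s5.png

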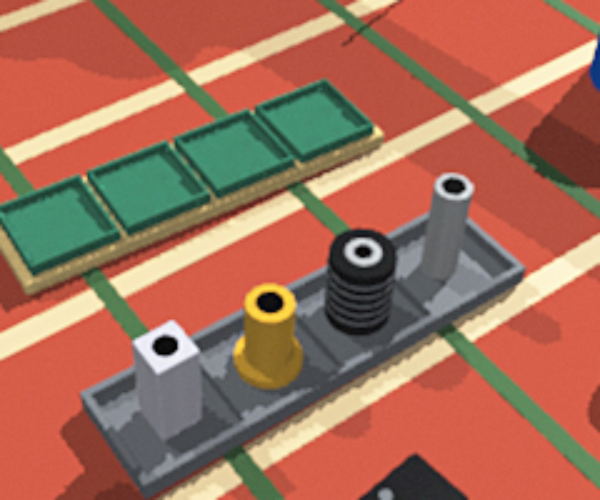

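All four parts stand upright in their pockets: block (168,380), bushing (268,340), pulley (360,285), sleeve (447,225). The dishes are empty.

```bash
python3 -c "
from plant import ctrl
print(ctrl.sign_off())"
```

```text
the job is handed in; nothing more can be done
None
```

Job handed in at about 27 s: from the robot's left, the rack holds sleeve, pulley, bushing and block, the reverse of the board order, and the last picture showed all four upright in their pockets.

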